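# Reset the tripped interlock unit through its guarded well

## Task

The white interlock box has tripped. With a fingertip push its sliding guard all the way across to uncover the round well, reach into that well, press the sunken button fully down for a moment and let it up, then push the guard back until it is fully home over the round well. Leave the button in the square well alone, and do not pick up or shift the box, the bottles or the tools.

Things in the scene. Friction and masses are not known exactly. Their poses are not given: they have to be found in the camera images.
- unit: loose white instrument box, 3 kg, 116 x 256 x 67 mm over all, long side along its y; origin at the centre of its underside; front with dark display faces its -x. Flat deck 61 mm above the worktop. On the deck two rails 6 mm high run along y, 65 mm apart (x = +-35 mm), joined inwards by 6 mm high corner lugs at y = +-70 mm that leave 48 mm between them; grey end cheeks are 3 mm above the deck
- round_well (a point): centre of the mouth of the round well, level with the deck, at y = -36 mm on the box; the well is 50 mm across and 32 mm deep; axes as the box's
- square_well (a point): centre of the mouth of the square well, level with the deck, at y = +36 mm on the box; the well is 50 mm wide and 32 mm deep; axes as the box's
- guard (a joint): dark steel guard plate, 63 x 62 x 3.5 mm high, that slides on the deck along the box's y; 0 = centred over the round well, fully home; 0.072 m = stop, centred over the square well, with the round well clear. Starts at 0 to 0.012. It stays where it is left (friction about 1.5 N)
- guard_ridge (a point): top centre of the upright ridge on the middle of the guard, by which it is pushed: 40 mm long along the box's x, 8 mm thick along y, its top 16.5 mm above the deck (13 mm above the plate); moves with the guard; axes as the box's
- reset_button (a joint): grey round button, 30 mm across, in the middle of the round well; its top is 20 mm below the deck at rest; value = depth pressed, 0 to 0.006 m; springs back; 1.5 N starts it, 5 N holds it fully down
- zero_button (a joint): the same button in the square well (exposed at the start); not to be pressed
- std_a: loose white bottle, 48 mm wide, 115 mm tall, blue cap; origin at the centre of its underside
- std_b: loose white bottle, 48 mm wide, 115 mm tall, green cap; origin at the centre of its underside
- screwdriver: loose screwdriver 182 mm long lying flat beyond the box, 23 mm high; origin at its middle on the worktop
- tweezers: loose steel tweezers 125 mm long lying flat to the left of the box, 8 mm high; origin at its middle on the worktop
There are look-alikes about, which are no part of the job. What is shaped like the std_b but orange or pink is not meant.

How it is judged:
By the outcome, as a careful person would: the job done as asked, in the order asked, and still so for the second after the job is handed in, with the robot touching nothing.
It also fails if it takes over 48 s, if anything falls off the work surface, if the arm or the gripper's body presses on something with over 40 N, if the wrist force passes 120 N, or if a joint passes its speed limit or range.

## Robot

A 6-joint arm with a two-finger parallel gripper is mounted at the origin on a cart in front of the work surface, level with it; the furniture and walls round the work are solid. World frame = base frame: x ahead of the robot, y to its left, z up, the work surface at z = 0. Lengths are in m, angles in rad, forces in N, time in s.
With the tool pointing down it reaches from about 0.35 to 0.975 m from the base axis. Payload 4.9 kg.
Tool frame: the origin (TCP) lies on the front face of the gripper's body, between the roots of the fingers; the fingertips stand ctrl.finger_overhang ahead of it and the grasp point (between the pads) lies 54 mm ahead of it (ctrl.finger_overhang is the distance from the TCP to the fingertips, in m); z points along the fingers, y is the line along which they close (so a half turn about z gives the same grasp; the last joint's range is limited). The gripper opens to 85 mm and grips with 20 to 120 N. Pads are 22 mm wide; open, the fingers measure 114 mm over their backs; the gripper's body (76 mm by 85 mm) begins 54 mm behind the grasp point. The pads swing forward as they close: fully open they stand 13 mm farther back than shut.
Start: joints at [1.047, 0.053, 1.613, -0, 1.476, -0.119], TCP at [0.246, 0.574, 0.304] pointing down, gripper open.
Joint ranges: [-3.01, 3.01], [-1.01, 2.22], [0.06, 2.58], [-1.02, 4.17], [0.09, 2.62], [-3.14, 3.14]. Speed limits (rad/s): [2.57, 2.57, 3.14, 3.14, 3.14, 3.14].

## Interface

Orientations are given as a rotation vector (axis times angle).
In Python, from station import ctrl, vision gives the robot as it stands. The module is installed in compiled form; this text tells all that it offers.
- The arm moves only by the tool drive_tool, never from a script. Its argument "rows" is a list of rows, each a list of 2 entries, a list of its own where there are three numbers: the shift along the tool's x, y, z in m, then the turn about the tool's z in rad. A call has 1 to 10 rows; each row shifts and turns the commanded pose from where the row before left it, along the tool's axes as they then stand; what a row does not reach is not made up. A row lasts 1/10 s, in which the tool goes at most 50 mm and 8.59 degrees, less where a joint would pass 70% of its speed; a pose out of reach is approached as far as the arm can. A call with a gripper value outside its range is refused whole. "jaw" is the closure, from 0 (fully open) to 1 (shut), set as the call begins (left out, the last holds). The fingers move at their own pace and stop on an object; "grip_force" is the grip in N (left out, the last holds). Time passes only in rows, so rows that do not move let the fingers close. It gives the time, the measured TCP pose, the force, the opening and the grip force at its end, in the units of the state.
- ctrl.get_obs(): the state, without advancing time (a new reading comes with each control period).
- vision.get_image(name): name is "side" or "top" or "wrist"; returns a dict with "image" (420x560x3 uint8, blue, green, red), "vertical_fov" (degrees; the focal length in pixels is half the picture's height over the tangent of half this angle, whatever the lens; pixels are square), "cx", "cy" (the principal point, pixels), "R" (3x3) and "t" (3): a world point X has camera coordinates R X + t. Camera axes: x right, y down, z forward; pixel columns grow to the right and rows downward; lengths in m; the calibration is good to about 2 mm. A picture is of the moment at which its call begins. There is no depth.
- ctrl.finish_job(): hands the job in; it is judged then, once.
The state is a dict: "t": time; "q": joint angles; "dq": joint speeds; "effort": joint torques, N m; "tool_pos": TCP position; "tool_rot": TCP orientation; "contact_force": force on the tool from outside, world axes, zero at the start; "wrist_torque": the same for the moment, N m; "opening": finger opening in m; "grip_force": force on a finger pad.
Only numpy, scipy, OpenCV 4.12 (cv2) and the standard library are available. Lean on these libraries where they do the work, as an engineer would, in place of code of your own. Each camera call takes 0.05 s, during which the arm holds its last target. There are 200 camera calls.

## Working session

There is one attempt and no reset: what is moved stays moved. The work goes in short steps, Python scripts to look and compute and a tool call to move; the robot and the scene stay as the last step left them, time stands still between calls to the robot, and variables do not carry over. Pictures are saved under pics/ and viewed, at most 10 in all, crops included, and the job is handed in when it is done.

Besides the shell and the picture viewer there is one more tool, called after "Emit:" as a command line: name --argument value ..., lists and objects as JSON in quotes. drive_tool: Moves the arm, as the interface text tells. Its arguments: {"type":"object","properties":{"rows":{"type":"array","items":{"type":"array"}},"jaw":{"type":"number"},"grip_force":{"type":"number"}},"required":["rows"]}

```bash
mkdir -p pics
cat > h.py <<'E'
import numpy as np, cv2, pickle
from station import ctrl, vision
def snap(n,f):
    d=vision.get_image(n); cv2.imwrite(f'pics/{f}.png',d['image']); pickle.dump(d,open(f'pics/{f}.pkl','wb')); return d
def ray(d,u,v,z):
    f=d['image'].shape[0]/2/np.tan(np.radians(d['vertical_fov'])/2)
    R=np.array(d['R']);t=np.array(d['t']);c=-R.T@t
    r=R.T@np.array([(u-d['cx'])/f,(v-d['cy'])/f,1]); return c+r*(z-c[2])/r[2]
def proj(d,X):
    f=d['image'].shape[0]/2/np.tan(np.radians(d['vertical_fov'])/2)
    p=np.array(d['R'])@np.array(X)+np.array(d['t']); return p[:2]/p[2]*f+[d['cx'],d['cy']]
E
python3 - <<'E'
from h import *
a=snap('top','top0');b=snap('side','side0');
o=ctrl.get_obs();print(o['t'],o['tool_pos'],o['tool_rot'],o['opening'],ctrl.finger_overhang)
E
```

```text
0.1 [0.24593004 0.57410546 0.30277534] [-6.31378881e-01 -3.07692523e+00  2.81986205e-03] 0.0852576265750358 0.0726
```

View pics/top0.png

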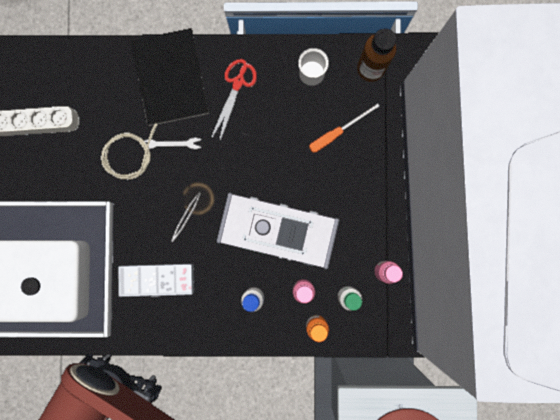

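View pics/side0.png

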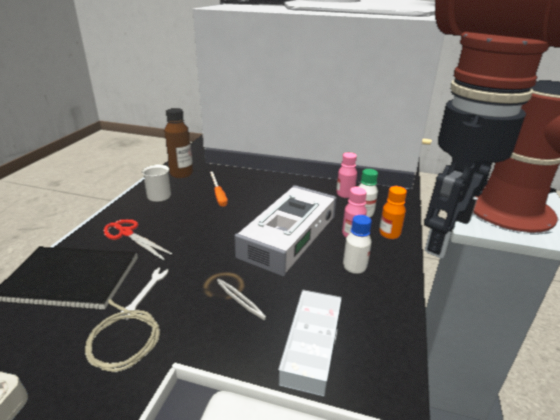

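The top view shows the interlock box at about (278,230). The dark guard is at (292,234), over the well on the right (-y). The exposed button, at (263,227), is in the square well. The look-alikes are the white tray at (155,280), pink bottles at (304,292) and (390,272), and an orange bottle at (317,329). I choose the box with the guard and check it in a crop.

Run:
```python
from h import *
d=pickle.load(open('pics/top0.pkl','rb'))
c=d['image'][185:275,210:350]; cv2.imwrite('pics/crop.png',cv2.resize(c,None,fx=5.5,fy=5.5,interpolation=cv2.INTER_CUBIC))
for n,u,v in [('ctr',278,230),('guard',292,234),('btn',263,227)]: print(n,ray(d,u,v,.061))
print(-np.array(d['R']).T@d['t'])
```

```text
ctr [0.51597732 0.29629702 0.061     ]
guard [0.5070772 0.2649563 0.061    ]
btn [0.52264776 0.3299249  0.061     ]
[0.48550353 0.27640421 1.26655059]
```

View pics/crop.png

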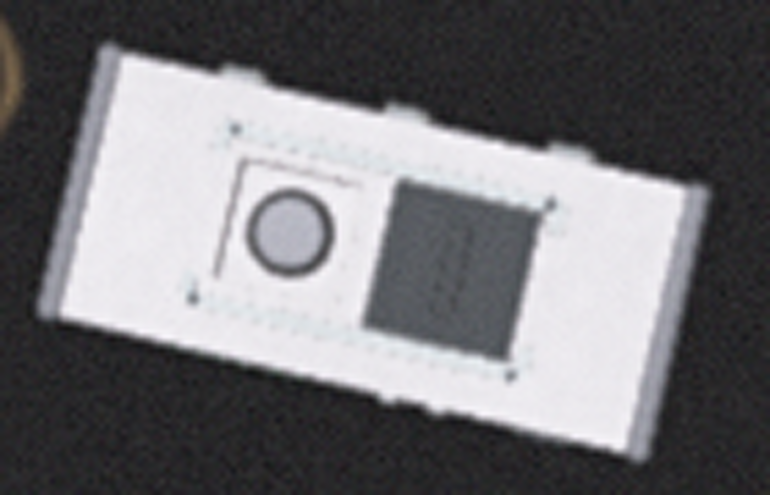

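The crop confirms the box: the guard plate is at the right well (crop 455,270), the exposed grey button is at (290,233), and four lug marks are visible. Next I compute the pose.

```bash
cat >> h.py <<'E'
from scipy.spatial.transform import Rotation as Ro
def plan(P,yaw,targets):
    """moves in tool axes to each target (box x,y, world z of fingertip), closed"""
    o=ctrl.get_obs();R=Ro.from_rotvec(o['tool_rot']).as_matrix();p=np.array(o['tool_pos'])
    bx=np.array([np.cos(yaw),np.sin(yaw)]);by=np.array([-bx[1],bx[0]])
    ty=np.degrees(np.arctan2(R[1,0],R[0,0]));byy=np.degrees(yaw)+90
    print('turn rad (tool z) for x||+by',np.radians(-((byy-ty+180)%360-180)),' tilt',R[:,2], 't',o['t'],'F',o['contact_force'],'open',o['opening'])
    d=p[:2]-P; print('tip in box',d@bx,d@by,p[2]-ctrl.finger_overhang)
    for x,y,z in targets:
        w=np.r_[P+x*bx+y*by,z+ctrl.finger_overhang]; print((x,y,z),'tool shift',R.T@(w-p), 'world',w)
E
python3 - <<'E'
from h import *
d=pickle.load(open('pics/top0.pkl','rb'))
g=lambda u,v,z:ray(d,210+(u+.5)/5.5-.5,185+(v+.5)/5.5-.5,z)[:2]
L=[g(*p,.067) for p in [(235,129),(193,298),(550,204),(511,374)]]
C=[g(*p,.064) for p in [(105,45),(42,315),(706,188),(640,460)]]
for Q in (L,C):
    c=np.mean(Q,0); y=(Q[0]+Q[1]-Q[2]-Q[3])/2; x=(Q[0]+Q[2]-Q[1]-Q[3])/2
    print(c,np.linalg.norm(x),np.linalg.norm(y),np.degrees(np.arctan2(y[1],y[0]))-90,np.degrees(np.arctan2(x[1],x[0])))
y/=np.linalg.norm(y); P=c; yaw=np.arctan2(y[1],y[0])-np.pi/2
print('guard y',[ (g(*p,.0645)-P)@y for p in[(398,180),(365,325),(545,210),(505,358)]],'btn',(g(290,233,.041)-P)@y)
plan(P,yaw,[(0,-.06,.15)])
E
```

```text
[0.51528717 0.29790797] 0.0705785681740649 0.13183041731375805 -13.324409889972927 -13.329743296861206
[0.51519524 0.29780303] 0.11309747801731151 0.2504231486413114 -13.413828931853232 -13.277130225538464
guard y [np.float64(-0.0033275284728454912), np.float64(-0.004058449466991671), np.float64(-0.06418195812174901), np.float64(-0.06229528214218745)] btn 0.03551661732504618
turn rad (tool z) for x||+by 1.4001344423112656  tilt [-9.04802545e-04 -1.64724377e-03 -9.99998234e-01] t 0.1 F [0.64656859 0.02311719 0.10752485] open 0.0852576265750358
tip in box -0.32601700255044586 0.2063000141102931 0.23017534464644424
(0, -0.06, 0.15) tool shift [-0.36652245 -0.20691217  0.08049544] world [0.50127628 0.23943984 0.2226    ]
```

Emit:
drive_tool --rows '[[[-0.0366, -0.0207, 0.0], 0], [[-0.0366, -0.0207, 0.0], 0], [[-0.0366, -0.0207, 0.0], 0], [[-0.0366, -0.0207, 0.0], 0], [[-0.0366, -0.0207, 0.0], 0], [[-0.0366, -0.0207, 0.0], 0], [[-0.0366, -0.0207, 0.0], 0], [[-0.0366, -0.0207, 0.0], 0], [[-0.0366, -0.0207, 0.0], 0], [[-0.0366, -0.0207, 0.0], 0]]' --jaw 1

```text
t: 1.1
tool_pos: [0.5016, 0.2385, 0.3034]
tool_rot: [-0.631, -3.077, 0.0]
contact_force: [0.6, 0.1, 0.5]
opening: 0.0002
grip_force: 0.0
```

Emit:
drive_tool --rows '[[[0, 0, 0], 0.14], [[0, 0, 0], 0.14], [[0, 0, 0], 0.14], [[0, 0, 0], 0.14], [[0, 0, 0], 0.14], [[0, 0, 0], 0.14], [[0, 0, 0], 0.14], [[0, 0, 0], 0.14], [[0, 0, 0], 0.14], [[0, 0, 0], 0.14]]'

```text
t: 2.1
tool_pos: [0.5007, 0.24, 0.3032]
tool_rot: [-2.471, -1.94, 0.002]
contact_force: [-0.8, -0.3, 0.2]
opening: -0.0001
grip_force: 0.0
```

Run:
```python
from h import *
d=snap('wrist','w0'); print(ctrl.get_obs()['q'])
P=np.array([.5152,.2979]);yaw=np.radians(-13.35)
plan(P,yaw,[(0,-.06,.15),(0,-.06,.070)])
b=lambda x,y,z:proj(d,np.r_[P+Ro.from_euler('z',yaw).as_matrix()[:2,:2]@[x,y],z]).round(1)
print({k:b(*v) for k,v in dict(btn=(0,.036,.041),ridge=(0,-.0335,.0775),l1=(.035,.07,.067),l2=(-.035,.07,.067),l3=(.035,-.07,.067),l4=(-.035,-.07,.067)).items()})
```

```text
[ 3.12818373e-01 -1.12621803e-01  1.77578699e+00 -1.04514886e-05
  1.47957005e+00  5.56083381e-01]
turn rad (tool z) for x||+by -0.010262299444308997  tilt [-1.08393522e-03 -3.61524609e-04 -9.99999347e-01] t 2.15 F [-0.32770029 -0.99129494  0.36107947] open 1.8404444372545375e-05
tip in box -0.0006546869342770375 -0.0597126681702372 0.23065110684062645
(0, -0.06, 0.15) tool shift [-0.00023124  0.00073542  0.08065059] world [0.50134607 0.23952134 0.2226    ]
(0, -0.06, 0.07) tool shift [-0.00018228  0.00081262  0.16065054] world [0.50134607 0.23952134 0.1426    ]
{'btn': array([281.5,  87.6]), 'ridge': array([282. , 166.7]), 'l1': array([322.7,  42.6]), 'l2': array([239.9,  43.2]), 'l3': array([318. , 201.8]), 'l4': array([246.3, 202.2])}
```

View pics/w0.png

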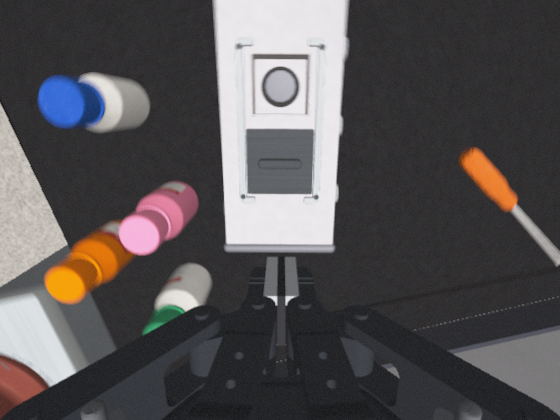

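The wrist view agrees with the estimate: button at (281,87), ridge at (280,163), and the closed fingertips at about (281,258). I check how far the closed fingertips extend, then descend.

Run:
```python
from h import *
d=pickle.load(open('pics/w0.pkl','rb'))
p=np.array([.5007,.24,.3032]);
for h in (.0596,.0726,.0856): print(h,proj(d,p-[0,0,h]))
```

```text
0.0596 [281.69896465 288.26419767]
0.0726 [281.64677763 274.18378732]
0.0856 [281.60214306 262.14107886]
```

Emit:
drive_tool --rows '[[[0, 0.0007, 0.03], -0.01], [[0, 0, 0.03], 0], [[0, 0, 0.03], 0], [[0, 0, 0.03], 0], [[0, 0, 0.02], 0], [[0, 0, 0], 0]]'

```text
t: 2.75
tool_pos: [0.4992, 0.2391, 0.1596]
tool_rot: [-2.452, -1.96, 0.012]
contact_force: [-0.1, 0.1, 0.5]
opening: -0.0002
grip_force: 0.0
```

Run:
```python
from h import *
d=snap('wrist','w1');s=snap('side','s1')
cv2.imwrite('pics/m.png',np.hstack([d['image'][:, 120:440],cv2.resize(s['image'][150:290,215:375],(480,420))]))
plan(np.array([.5152,.2979]),np.radians(-13.35),[(0,-.06,.070)])
```

```text
turn rad (tool z) for x||+by 0.010149892209605408  tilt [-7.02424810e-04 -2.03489201e-04 -9.99999733e-01] t 2.85 F [ 0.6954168  -0.49975911  0.96810341] open -0.0001502840111154637
tip in box 0.00019704021320777733 -0.0596041320361113 0.09128868238301863
(0, -0.06, 0.07) tool shift [-0.00038632 -0.00018742  0.02128894] world [0.50134607 0.23952134 0.1426    ]
```

View pics/m.png

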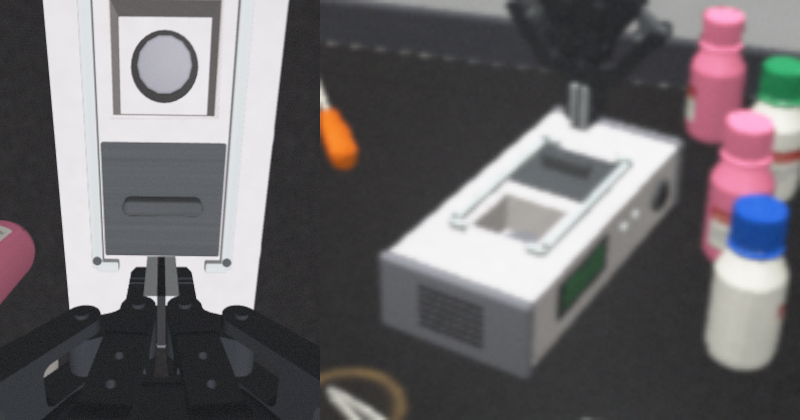

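The fingertips (145–178, 258 in the left half) are lined up behind the ridge (162,206), and they clear the deck in the side view. I lower them and push along +y.

Emit:
drive_tool --rows '[[[0, 0, 0.01], 0.01], [[0, 0, 0.0105], 0], [[0, 0, 0], 0], [[0.005, 0, 0], 0], [[0.005, 0, 0], 0], [[0.005, 0, 0], 0]]'

```text
t: 3.45
tool_pos: [0.5056, 0.2549, 0.1439]
tool_rot: [2.465, 1.947, 0.001]
contact_force: [-0.2, -2.1, 1.4]
opening: 0.0001
grip_force: 0.8
```

Emit:
drive_tool --rows '[[[0.006, 0, 0], 0], [[0.006, 0, 0], 0], [[0.006, 0, 0], 0], [[0.006, 0, 0], 0], [[0.006, 0, 0], 0], [[0.006, 0, 0], 0], [[0.006, 0, 0], 0], [[0.006, 0, 0], 0], [[0.006, 0, 0], 0], [[0, 0, 0], 0]]'

```text
t: 4.45
tool_pos: [0.5177, 0.3079, 0.1433]
tool_rot: [-2.465, -1.947, -0.001]
contact_force: [0.3, -1.4, -1.1]
opening: 0.0002
grip_force: 0.0
```

Run:
```python
from h import *
d=snap('wrist','w2')
plan(np.array([.5152,.2979]),np.radians(-13.35),[(0,.021,.070)])
```

```text
turn rad (tool z) for x||+by -0.0006239829446412769  tilt [-5.24092114e-04  6.71642876e-04 -9.99999637e-01] t 4.5 F [-0.60450006 -0.19972406  0.0494569 ] open 4.51064423210762e-05
tip in box 2.409332156298651e-05 0.009986859273499316 0.07053103511436576
(0, 0.021, 0.07) tool shift [ 1.10128394e-02 -3.06081020e-05  5.36915235e-04] world [0.52004888 0.31833253 0.1426    ]
```

View pics/w2.png

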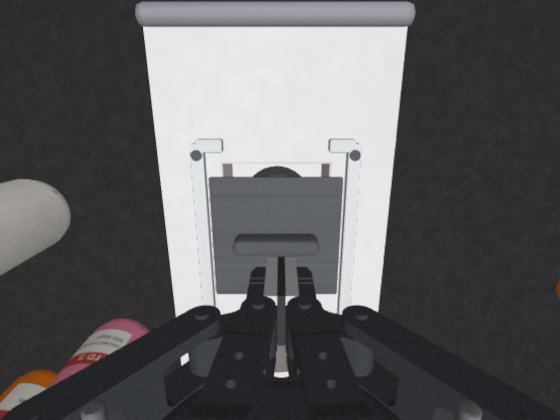

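The guard is moving with the ridge (276,245), its leading edge at row 178. About 10 mm remains before the lugs at row 150. I finish in small steps.

Emit:
drive_tool --rows '[[[0.004, 0, 0], 0], [[0.004, 0, 0], 0], [[0.002, 0, 0], 0], [[0, 0, 0], 0]]'

```text
t: 4.9
tool_pos: [0.5199, 0.317, 0.1432]
tool_rot: [-2.465, -1.947, 0.0]
contact_force: [-0.7, -0.5, -0.5]
opening: 0.0002
grip_force: 0.2
```

Emit:
drive_tool --rows '[[[0.001, 0, 0], 0], [[0, 0, 0], 0]]'

```text
t: 5.1
tool_pos: [0.5202, 0.3177, 0.1432]
tool_rot: [-2.465, -1.947, 0.0]
contact_force: [-1.0, 0.1, -0.4]
opening: 0.0001
grip_force: 0.5
```

Emit:
drive_tool --rows '[[[0.001, 0, 0], 0], [[0, 0, 0], 0]]'

```text
t: 5.3
tool_pos: [0.5204, 0.3187, 0.1432]
tool_rot: [-2.466, -1.947, 0.001]
contact_force: [-1.6, -0.7, 0.1]
opening: 0.0001
grip_force: 0.6
```

Emit:
drive_tool --rows '[[[0.001, 0, 0], 0], [[0, 0, 0], 0]]'

```text
t: 5.5
tool_pos: [0.5206, 0.3196, 0.1433]
tool_rot: [2.465, 1.947, -0.001]
contact_force: [-0.7, -1.4, -0.8]
opening: 0.0004
grip_force: 0.9
```

Emit:
drive_tool --rows '[[[0.001, 0, 0], 0], [[0, 0, 0], 0]]'

```text
t: 5.7
tool_pos: [0.5207, 0.3199, 0.1432]
tool_rot: [2.465, 1.946, -0.004]
contact_force: [-1.3, -5.0, 1.2]
opening: -0.0001
grip_force: 2.7
```

Run:
```python
from h import *
d=snap('wrist','w3')
cv2.imwrite('pics/w3c.png',cv2.resize(d['image'][100:300,160:400],None,fx=2.5,fy=2.5))
plan(np.array([.5152,.2979]),np.radians(-13.35),[(0,.021,.070)])
```

```text
turn rad (tool z) for x||+by -0.000840817248804743  tilt [-0.001292   -0.00239435 -0.9999963 ] t 5.75 F [-2.46693356 -4.59219487  0.56196275] open 8.128675221202938e-05
tip in box 0.00029462413002919705 0.022636202369940402 0.0706268615334647
(0, 0.021, 0.07) tool shift [-0.0016348  -0.00029281  0.00063137] world [0.52004888 0.31833253 0.1426    ]
```

View pics/w3c.png

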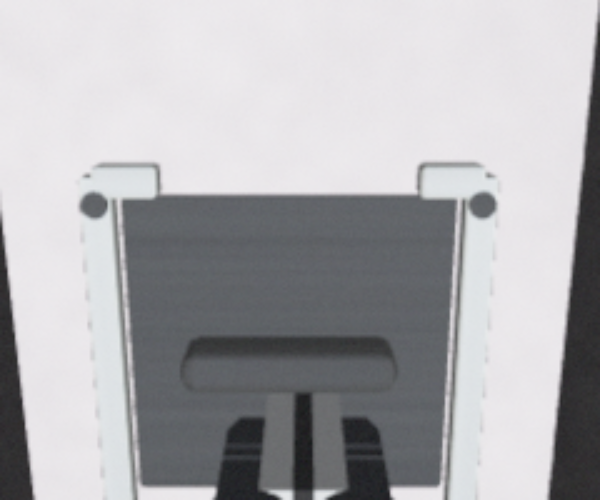

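The guard is against both lugs (crop row 195) at about 5 N of contact force, so the round well is clear. I back off, lift, move over the round well and descend.

Emit:
drive_tool --rows '[[[-0.004, 0, 0], 0], [[0, 0, -0.015], 0], [[0, 0, -0.015], 0], [[-0.018, -0.0015, 0], 0], [[-0.018, 0, 0], 0], [[-0.018, 0, 0], 0], [[0, 0, 0], 0], [[0, 0, 0], 0]]'

```text
t: 6.55
tool_pos: [0.506, 0.264, 0.1735]
tool_rot: [-2.467, -1.945, -0.001]
contact_force: [-0.2, -0.2, 0.1]
opening: 0.0001
grip_force: 0.0
```

Run:
```python
from h import *
d=snap('wrist','w4')
P=np.array([.5152,.2979]);yaw=np.radians(-13.35)
plan(P,yaw,[(-.001,-.0355,.045)])
o=ctrl.get_obs()
im=d['image'].copy()
b=lambda x,y,z:proj(d,np.r_[P+Ro.from_euler('z',yaw).as_matrix()[:2,:2]@[x,y],z])
p=b(0,-.036,.061);print(p)
cv2.drawMarker(im,tuple(p.astype(int)),(0,0,255),0,8,1);cv2.imwrite('pics/w4m.png',im)
```

```text
turn rad (tool z) for x||+by -0.0016770860564948866  tilt [ 1.20431747e-04  4.55300727e-04 -9.99999889e-01] t 6.6 F [0.0548467  0.11209673 0.30874714] open 0.00011183368369633328
tip in box -0.0011145039797839516 -0.034701305803300414 0.1008691034763198
(-0.001, -0.0355, 0.045) tool shift [-0.00082481  0.00011521  0.05586872] world [0.50603011 0.26359019 0.1176    ]
[283.311487   243.67004605]
```

View pics/w4m.png

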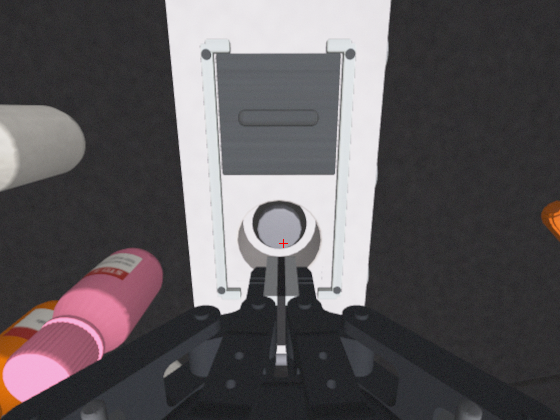

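The round well mouth spans columns 238–321, centred near (280,241), and is within 2 mm of my prediction (283,244). I shift 1 mm and press.

Emit:
drive_tool --rows '[[[0, -0.001, 0.014], 0], [[0, 0, 0.014], 0], [[0, 0, 0.014], 0], [[0, 0, 0.012], 0], [[0, 0, 0.0], 0]]'

```text
t: 7.1
tool_pos: [0.5033, 0.2643, 0.1159]
tool_rot: [-2.464, -1.946, 0.009]
contact_force: [-1.0, -0.0, -0.4]
opening: -0.0001
grip_force: 0.0
```

Emit:
drive_tool --rows '[[[0, 0, 0.002], 0], [[0, 0, 0.002], 0], [[0, 0, 0.002], 0], [[0, 0, 0.002], 0], [[0, 0, 0], 0]]'

```text
t: 7.6
tool_pos: [0.5056, 0.265, 0.112]
tool_rot: [2.465, 1.947, 0.002]
contact_force: [-0.0, -0.8, 2.0]
opening: 0.0
grip_force: 1.1
```

Emit:
drive_tool --rows '[[[0, 0, 0.002], 0], [[0, 0, 0.002], 0], [[0, 0, 0.0005], 0], [[0, 0, 0], 0]]'

```text
t: 8.0
tool_pos: [0.5056, 0.265, 0.1077]
tool_rot: [2.465, 1.947, 0.002]
contact_force: [0.1, 0.2, 4.8]
opening: 0.0001
grip_force: 2.5
```

Emit:
drive_tool --rows '[[[0, 0, 0.001], 0], [[0, 0, 0], 0], [[0, 0, 0], 0]]'

```text
t: 8.3
tool_pos: [0.5057, 0.265, 0.1075]
tool_rot: [2.465, 1.947, 0.001]
contact_force: [-2.5, -1.3, 9.8]
opening: -0.0003
grip_force: 5.1
```

The button is fully down: it stopped at 6 mm with 9.8 N. I release, lift, cross over the ridge and come down on its +y side.

Emit:
drive_tool --rows '[[[0, 0, 0], 0], [[0, 0, -0.005], 0], [[0, 0, -0.015], 0], [[0, 0, -0.015], 0], [[0, 0, -0.015], 0], [[0, 0, -0.017], 0], [[0, 0, 0], 0]]'

```text
t: 9.0
tool_pos: [0.5067, 0.2654, 0.1767]
tool_rot: [2.464, 1.946, 0.009]
contact_force: [0.2, 0.6, -0.2]
opening: -0.0001
grip_force: 0.0
```

Emit:
drive_tool --rows '[[[0.02, 0, 0], 0], [[0.02, 0, 0], 0], [[0.02, 0, 0], 0], [[0.02, 0, 0], 0], [[0.017, 0, 0], 0], [[0, 0, 0], 0], [[0, 0, 0], 0]]'

```text
t: 9.7
tool_pos: [0.5272, 0.3589, 0.1723]
tool_rot: [2.465, 1.947, -0.002]
contact_force: [-0.1, 0.3, -0.4]
opening: -0.0004
grip_force: 0.0
```

Run:
```python
from h import *
plan(np.array([.5152,.2979]),np.radians(-13.35),[(-.001,.062,.070),(-.001,-.0136,.070)])
```

```text
turn rad (tool z) for x||+by -0.000524401078047694  tilt [-1.08636724e-03 -9.30731760e-04 -9.99998977e-01] t 9.7 F [-0.05329302  0.25188905 -0.3780693 ] open -0.0003530952030889803
tip in box -0.0024234057455918565 0.06208324556026975 0.0996598416186549
(-0.001, 0.062, 0.07) tool shift [-4.81866506e-05  1.44840751e-03  2.96587089e-02] world [0.52854275 0.35845552 0.1426    ]
(-0.001, -0.0136, 0.07) tool shift [-0.07564813  0.00148813  0.02974613] world [0.5110868 0.2848984 0.1426   ]
```

Emit:
drive_tool --rows '[[[0, 0, 0.01], 0], [[0, 0, 0.01], 0], [[0, 0, 0.009], 0], [[0, 0, 0], 0], [[-0.005, 0, 0], 0], [[-0.005, 0, 0], 0], [[-0.005, 0, 0], 0]]'

```text
t: 10.4
tool_pos: [0.5243, 0.3445, 0.1444]
tool_rot: [-2.465, -1.947, -0.003]
contact_force: [0.5, 1.6, -0.6]
opening: -0.0001
grip_force: 0.8
```

Emit:
drive_tool --rows '[[[-0.006, 0, 0], 0], [[-0.006, 0, 0], 0], [[-0.006, 0, 0], 0], [[-0.006, 0, 0], 0], [[-0.006, 0, 0], 0], [[-0.006, 0, 0], 0], [[-0.006, 0, 0], 0], [[-0.006, 0, 0], 0], [[-0.006, 0, 0], 0], [[0, 0, 0], 0]]'

```text
t: 11.4
tool_pos: [0.5112, 0.2911, 0.1435]
tool_rot: [2.466, 1.946, -0.002]
contact_force: [0.6, -0.7, 0.1]
opening: -0.0001
grip_force: 0.0
```

Emit:
drive_tool --rows '[[[-0.004, 0, 0], 0], [[-0.003, 0, 0], 0], [[-0.002, 0, 0], 0], [[0, 0, 0], 0]]'

```text
t: 11.8
tool_pos: [0.5092, 0.2829, 0.1436]
tool_rot: [2.466, 1.947, -0.002]
contact_force: [-0.5, 0.2, 0.5]
opening: -0.0001
grip_force: 0.1
```

Emit:
drive_tool --rows '[[[-0.001, 0, 0], 0], [[0, 0, 0], 0]]'

```text
t: 12.0
tool_pos: [0.5091, 0.2822, 0.1437]
tool_rot: [-2.465, -1.947, 0.001]
contact_force: [0.4, 0.9, -1.1]
opening: 0.0002
grip_force: 0.4
```

Emit:
drive_tool --rows '[[[-0.001, 0, 0], 0], [[0, 0, 0], 0]]'

```text
t: 12.2
tool_pos: [0.5089, 0.2813, 0.1437]
tool_rot: [-2.465, -1.947, 0.001]
contact_force: [0.6, 1.2, 0.1]
opening: -0.0001
grip_force: 0.6
```

Emit:
drive_tool --rows '[[[-0.001, 0, 0], 0], [[0, 0, 0], 0]]'

```text
t: 12.4
tool_pos: [0.5087, 0.2803, 0.1439]
tool_rot: [-2.466, -1.947, 0.0]
contact_force: [-0.3, 0.4, -1.2]
opening: 0.0001
grip_force: 0.6
```

Emit:
drive_tool --rows '[[[-0.001, 0, 0], 0], [[0, 0, 0], 0]]'

```text
t: 12.6
tool_pos: [0.5085, 0.2793, 0.1439]
tool_rot: [2.466, 1.947, -0.0]
contact_force: [-0.6, 2.0, 0.1]
opening: -0.0003
grip_force: 0.6
```

Emit:
drive_tool --rows '[[[-0.0005, 0, 0], 0], [[0, 0, 0], 0]]'

```text
t: 12.8
tool_pos: [0.5085, 0.2791, 0.1439]
tool_rot: [-2.465, -1.947, -0.001]
contact_force: [0.5, 3.2, -1.6]
opening: -0.0004
grip_force: 1.4
```

Emit:
drive_tool --rows '[[[-0.0006, 0, 0], 0], [[0, 0, 0], 0], [[0, 0, 0], 0]]'

```text
t: 13.1
tool_pos: [0.5084, 0.2789, 0.144]
tool_rot: [-2.465, -1.946, -0.003]
contact_force: [1.0, 5.4, -2.5]
opening: -0.0002
grip_force: 2.5
```

The guard is at its home stop with about 5.5 N of contact force. I back off, lift well clear and check.

Emit:
drive_tool --rows '[[[0.004, 0, 0], 0], [[0.002, 0, -0.01], 0], [[0, 0, -0.03], 0], [[0, 0, -0.04], 0], [[0, 0, -0.04], 0], [[0, 0, -0.03], 0], [[0, 0, 0], 0], [[0, 0, 0], 0]]'

```text
t: 13.9
tool_pos: [0.5101, 0.2841, 0.2956]
tool_rot: [2.465, 1.946, 0.003]
contact_force: [-1.3, -0.1, -0.9]
opening: 0.0001
grip_force: 0.0
```

Emit:
drive_tool --rows '[[[-0.025, 0, 0], 0], [[-0.025, 0, 0], 0], [[-0.025, 0, 0], 0], [[0, 0, 0], 0], [[0, 0, 0], 0]]'

```text
t: 14.4
tool_pos: [0.4918, 0.2108, 0.2924]
tool_rot: [-2.466, -1.945, 0.004]
contact_force: [0.1, 0.1, -1.4]
opening: -0.0005
grip_force: 0.0
```

Run:
```python
from h import *
d=snap('wrist','w5')
a=cv2.imread('pics/w0.png')
c=lambda i:cv2.resize(i[0:300,200:360],None,fx=2,fy=2)
cv2.imwrite('pics/fin.png',np.hstack([c(a),c(d['image'])]));print(ctrl.get_obs()['tool_pos'])
```

```text
[0.49196314 0.21125886 0.29269504]
```

View pics/fin.png

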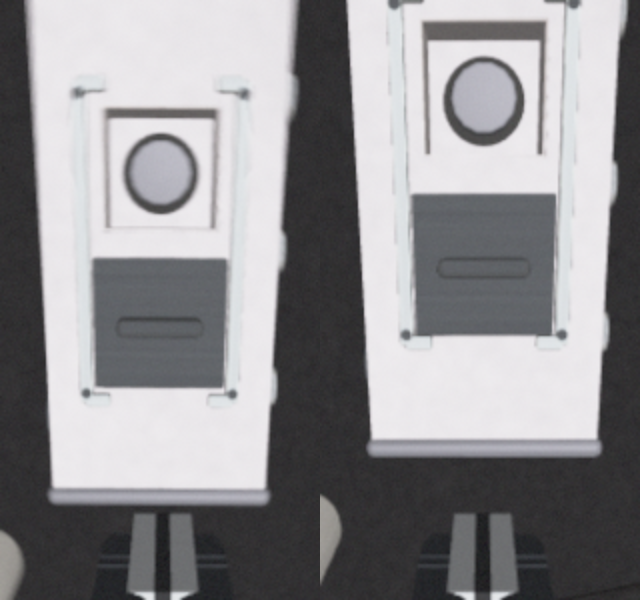

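The right half shows the guard against the lower lugs (row 335), where it had a gap at the start. The box is undisturbed, so I hand in.

```bash
python3 -c "
from station import ctrl
print(ctrl.finish_job())"
```

```text
the job is handed in; nothing more can be done
None
```

I pushed the guard to its stop, pressed the round-well button fully down and released it, pushed the guard back fully home, and handed the job in after about 14.5 s; the hand-in returned no verdict.

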